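Gear-lever turntable: shift to 33 and cue the LP

TASK

Get this turntable ready to play the LP that lies on it; the motor is off and the platter stands still. First guide the speed lever through its stepped gate, without forcing it against the gate, into the 33 slot at the left-hand end (as the robot sees it), fully home; then lift the tonearm off its rest and set the needle gently down in the outermost centimetre of the record. Do not disturb the things lying around the deck.

Things in the scene. Friction and masses are not known exactly. Their poses are not given: they have to be found in the camera images.
- deck: Heavy idler-drive turntable, fixed; its place and yaw vary. Wooden plinth 420 mm deep (x), 480 mm wide (y), cream top plate 90 mm above the table. Origin: centre of its underside. Its x points away from the robot (back of the deck), y left, z up. Record left of centre, lever gate at the front left corner, tonearm on the right with its pivot at the rear.
- gate: Aluminium gate plate, 66 mm (x -30 to 36) by 90 mm (y), 5 mm thick. Origin: on its top face; axes as the deck's. Slot 12 mm wide, lever stem 8 mm. Slot centre line, (x, y) in mm: 33 slot (16, 20) - (0, 20) - (0, 0) - (-10, 0) - (-10, -20) - 78 slot (0, -20); the 45 slot branches from (0, 0) to (16, 0). All else is solid.
- slot_33 (a point): End of the 33 slot, the left-hand one as the robot sees it, on the gate's top face; the slot opens towards the robot.
- slot_45 (a point): End of the 45 slot, the middle one, on the gate's top face; it opens towards the robot.
- slot_78 (a point): End of the 78 slot, the right-hand one, on the gate's top face; it opens towards the robot.
- lever_pivot (a point): Point about which the lever tilts every way: 57 mm below the gate's top face, straight under the gate's origin, 54.5 mm below the middle of the plate's thickness. Axes as the gate's.
- speed_lever: Steel lever with a black ball knob 28 mm across. Origin: centre of the ball, 135 mm from the pivot (it moves 2.5 times as far as the stem in the gate); z along the stem, up. A light spring (1 to 3 N at the ball) always draws it away from the robot. It starts in the 78 slot, in the 45 slot, or idle between the two, the spring holding it against the bar between them.
- lever_along (a joint): Tilt of the lever along the gate, rad, a: 0 over the 45 slot, positive to the right (0.35 at 78), -0.35 at 33, play 0.035 either way. Stays where left. With c = lever_across the ball's centre lies at 0.135 * (sin c, -sin a cos c, cos a cos c) m from the pivot in the gate's axes; the stem crosses the plate at x = 54.5 tan c / cos a, y = -54.5 tan a mm.
- lever_across (a joint): Tilt of the lever across the gate, rad: positive away from the robot; the spring acts on it, towards positive. About -0.18 in the passage between 78 and 45, 0 in the passage between 45 and 33 and up to 0.035 home in the 78 slot, 0.27 to 0.32 home in the 33 or 45 slot.
- record: Black 12 inch LP, 302 mm across, on the platter, which does not turn. Origin: its centre, on its upper face, 128 mm above the table; axes as the deck's. A smooth grey run-in band covers the outermost centimetre (141 to 151 mm from the centre). The steel spindle stands 12 mm above it.
- headshell: Black box-shaped headshell at the tonearm's front end, 56 mm long, 20 wide, 22 high; grip it across its width. Origin: tip of the needle, 5 mm below the box's underside, 10 mm behind its front face. x points from back to front along the box, z up. x stands 23 degrees inward (to the record) from the line pivot - needle, which is 230 mm long. The needle springs in by up to 3 mm (0.7 N/mm).
- headshell_top (a point): Centre of the headshell's top face, 18 mm behind the needle tip and 27 mm above it; axes as the headshell's. The arm is nearly balanced, swings very easily sideways and stays where left; up and down it is oil damped: let go a few millimetres above the record, it sinks by itself at about 1 cm/s and settles, the top then 27 mm above the record.
- tonearm_rest: Black U cradle on a post, holding the tonearm's tube (9 mm thick) 100 mm from the arm's pivot. Origin: on the cradle's floor; horns 9 mm high, 18 mm apart: the headshell must rise about 15 mm before the tube clears them sideways. The pivot stands 130 mm behind and 171 mm to the right of the record's centre (deck's x and y), 144 mm above the table; on the rest the needle is straight in front of it.
- zip_case: Bystander: black zip case 200 by 95 by 62 mm on the cloth, to the right of the deck. Origin: centre of its underside.
- record_brush: Bystander: black record brush 115 mm long, 28 wide, 36 high, on the cloth, front right. Origin: centre of its underside.
- earphone_box: Bystander: clear plastic box 95 by 70 by 30 mm with earphones in it, on the cloth, front left. Origin: centre of its underside.
- record_puck: Bystander: aluminium record weight, 80 mm across, 45 mm high, on the cloth, to the left of the deck. Origin: centre of its underside.

How it is judged:
On the way, in this order (a step that is already met when the one before it is completed fails the run):
1. the speed lever is fully home in the 33 slot while the tonearm is still off the record (value of joint lever_along below -0.29 rad and value of joint lever_across above 0.24 rad and horizontal distance between headshell and record above 0.165 m), for 0.3 s.
2. the needle is held above the outer part of the record (horizontal distance between headshell and record below 0.151 m and z of headshell in the frame of record above 0.001 m), for 0.1 s.
At the end, for the whole second after the job is handed in: The speed lever is fully home in the 33 slot (lever_along below -0.29, lever_across above 0.24 rad); the needle rests on the record, its tip less than 1.5 mm above the surface and 139 to 150.8 mm from the centre (the outermost centimetre), and the tonearm is still (under 1 cm/s) (value of joint lever_along below -0.29 rad and value of joint lever_across above 0.24 rad and horizontal distance between headshell and record between 0.139 and 0.1508 m and z of headshell in the frame of record below 0.0015 m and linear speed of headshell below 0.01 m/s); the robot touches nothing.
It fails at once if the lever is forced against the gate: more than 60 N between them (about 25 N at the knob) (contact force between speed_lever and gate above 60 N).
It fails at once if the needle or headshell is pressed on the record with more than 4 N (contact force between headshell and record above 4 N).
It fails at once if the needle touches the record inside its outermost part (less than 136 mm from the centre) (horizontal distance between headshell and record below 0.136 m and z of headshell in the frame of record below 0.0005 m).
It fails at once if a bystander (zip case, record brush, earphone box or record weight) is moved by more than 20 mm (distance of any of zip_case, record_brush, earphone_box, record_puck from where it was at the start of the episode above 0.02 m).
It also fails if it takes over 54 s, if anything falls off the work surface, if the arm or the gripper's body presses on something with over 40 N, if the wrist force passes 120 N, or if a joint passes its speed limit or range.

ROBOT

A 7-joint arm with a two-finger parallel gripper is mounted at the origin on the work surface. World frame = base frame: x ahead of the robot, y to its left, z up, the work surface at z = 0. Lengths are in m, angles in rad, forces in N, time in s.
With the tool pointing down it reaches from about 0.4 to 0.9 m from the base axis. Payload 5.5 kg.
Tool frame: the origin (TCP) lies midway between the tips of the shut fingers; the grasp point (between the pads) lies 19 mm behind it (manip.grip_depth is the distance from the TCP to the grasp point, in m); z points along the fingers, x is the direction in which the jaws open and shut, and the axes are right-handed (so a half turn about z gives the same grasp; the last joint's range is limited). The gripper opens to 92 mm and grips with 3 to 60 N. Pads are 19 mm wide; open, the fingers measure 130 mm over their backs; the gripper's body (75 mm by 190 mm) begins 47 mm behind the grasp point.
Start: joints at [-0.906, 0.501, -0.427, 1.55, 0.221, 1.138, -0.21], TCP at [0.254, 0.598, 0.227] pointing down, gripper open.
Joint ranges: [-2.88, 2.88], [-0.31, 2.03], [-1.54, 1.56], [0.2, 2.42], [-1.41, 4.55], [0.19, 2.02], [-2.57, 2.57]. Speed limits (rad/s): [2.57, 2.57, 3.14, 3.14, 3.14, 3.14, 3.14].

INTERFACE

Orientations are given as a unit quaternion [x, y, z, w].
In Python, from bench import manip, effector, viewer gives the robot as it stands. Calls block until the motion is done:
- manip.move_pose(position, orientation): joint-space move of the TCP to a pose.
- manip.servo_line(position, ori=None, vel=0.15): straight line of the TCP; ori=None keeps the orientation; vel is the mean speed in m/s.
- manip.movej(angles): joint-space move.
- effector.open_jaws() and effector.close(f_grip=None): open the fingers fully, or close them until they stop; f_grip is the grip in N (None keeps the last).
- manip.sleep(seconds).
- manip.solve_ik(position, orientation): joint angles nearest the present ones, or None.
- viewer.get_image(name): name is "scene" or "top" or "wrist"; returns the picture (480x640x3 uint8, red, green, blue); there is no depth.
- viewer.get_calibration(name): a dict with "vfov" (degrees; the focal length in pixels is half the picture's height over the tangent of half this angle, whatever the lens; pixels are square), "cx", "cy" (the principal point, pixels), "dist_coeffs" ([k1, k2, p1, p2, k3] as OpenCV has them; the pictures are not rectified), "eye" and "attitude" of the camera in the world. Camera axes: x right, y down, z forward; pixel columns grow to the right and rows downward; lengths in m; the calibration is good to about 2 mm. A picture is of the moment at which its call begins: read the wrist's pose just before it. get_calibration takes no time and is no camera call; for the wrist camera it gives the pose at the moment of the call.
A pose or a line that the arm cannot do raises manip.PlanningError and nothing moves.
- manip.hand_in(): hands the job in, once; it reports no verdict.
Readings, each from a call of its own:
- manip.current_clock(): time.
- manip.current_q(): joint angles.
- manip.current_joint_velocities(): joint speeds.
- manip.current_tau(): joint torques, N m.
- manip.current_tool_pos(): TCP position.
- manip.current_tcp_rot(): TCP orientation.
- manip.current_force(): force on the tool from outside, world axes, zero at the start.
- manip.current_wrist_torque(): the same for the moment, N m.
- manip.current_finger_gap(): finger opening in m.
Only numpy, scipy, OpenCV 4.12 (cv2) and the standard library are available. Lean on these libraries where they do the work, as an engineer would, in place of code of your own. Each camera call takes 0.05 s, during which the arm holds its last target. There are 200 camera calls.

## Working session

There is one attempt and no reset: what is moved stays moved. The work goes in short steps, each a Python script; the robot and the scene stay as the last script left them, time stands still between calls to the robot, and variables do not carry over. Pictures are saved under pics/ and viewed, about 8 in all and at most 12, crops included, and the job is handed in when it is done.

```bash
mkdir -p pics; ls; python3 - <<'E'
from bench import manip, effector, viewer
import cv2
for n in ["scene","top","wrist"]:
    print(n,viewer.get_calibration(n))
a=viewer.get_image("scene");b=viewer.get_image("top")
cv2.imwrite("pics/scene.png",a[...,::-1]);cv2.imwrite("pics/top.png",b[...,::-1])
print(manip.current_clock(),manip.current_tcp_rot(),manip.grip_depth)
E
```

```text
pics
scene {'vfov': 49.63828190808871, 'cx': 318.217486878577, 'cy': 243.02264086839338, 'dist_coeffs': array([-0.1462255,  0.       ,  0.       ,  0.       ,  0.       ]), 'eye': array([1.20604219, 0.74458765, 1.03538755]), 'attitude': array([ 0.30179557,  0.86366583, -0.3770983 , -0.14421383])}
top {'vfov': 47.51912834759151, 'cx': 312.7031027238409, 'cy': 239.27636653131046, 'dist_coeffs': array([-0.14682619,  0.        ,  0.        ,  0.        ,  0.        ]), 'eye': array([ 0.45001975, -0.01184391,  1.41880653]), 'attitude': array([ 0.70738058, -0.70615188,  0.02022999, -0.02351581])}
wrist {'vfov': 58.2078868152206, 'cx': 323.3231192682271, 'cy': 234.71997356699026, 'dist_coeffs': array([-0.05280673,  0.        ,  0.        ,  0.        ,  0.        ]), 'eye': array([0.18163447, 0.62875474, 0.3838079 ]), 'attitude': array([0.82518245, 0.54596002, 0.07968229, 0.12104675])}
0.1 [ 8.33977389e-01  5.51797948e-01 -7.33741376e-04  4.48237621e-04] 0.0188
```

View pics/scene.png

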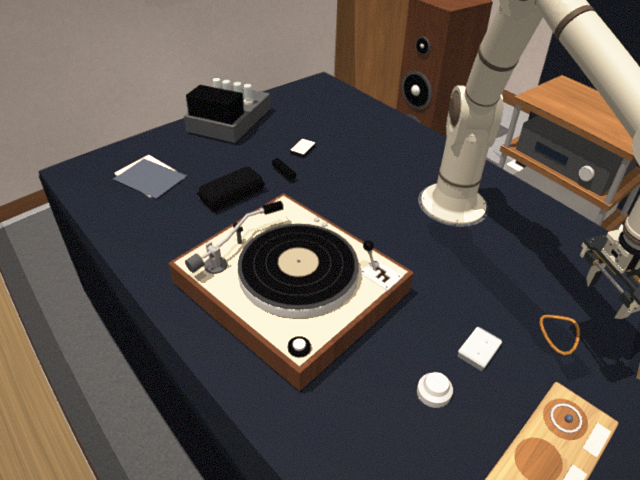

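View pics/top.png

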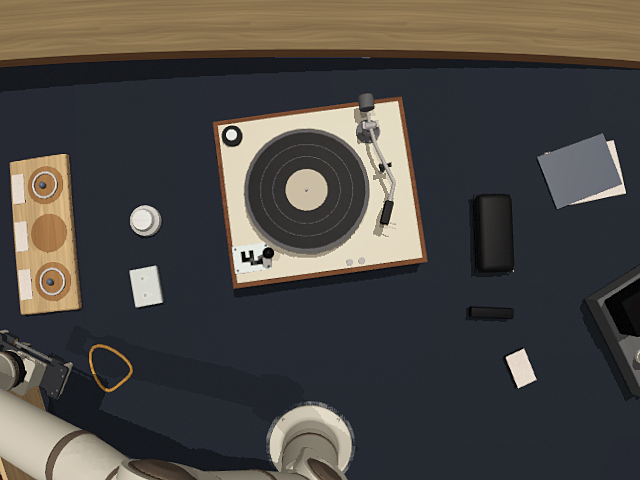

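```bash
cat > h.py <<'E'
import numpy as np, cv2
from scipy.spatial.transform import Rotation as R
from bench import manip, effector, viewer
def K(c):
    f=240/np.tan(np.radians(c["vfov"]/2)); return np.array([[f,0,c["cx"]],[0,f,c["cy"]],[0,0,1]])
def pix2w(c,uv,z):
    uv=np.array(uv,float).reshape(-1,1,2)
    n=cv2.undistortPoints(uv,K(c),c["dist_coeffs"])[:,0]
    d=R.from_quat(c["attitude"]).apply(np.c_[n,np.ones(len(n))])
    return c["eye"]+d*((np.broadcast_to(z,len(n))-c["eye"][2])/d[:,2])[:,None]
def w2pix(c,P):
    r=R.from_quat(c["attitude"]).inv(); P=np.array(P,float).reshape(-1,3)
    return cv2.projectPoints(P,r.as_rotvec(),r.apply(-c["eye"]),K(c),c["dist_coeffs"])[0][:,0]
def quat(jaw):  # tool down, jaw axis (tool x) at world angle jaw
    x=np.array([np.cos(jaw),np.sin(jaw),0]);z=np.array([0,0,-1.]);return R.from_matrix(np.c_[x,np.cross(z,x),z]).as_quat()
E
python3 - <<'E'
from h import *
c=viewer.get_calibration("top")
k=pix2w(c,[(214,122),(402,98),(427,261),(235,287)],0.09)
print(k.round(4)); print(np.linalg.norm(np.diff(k[:,:2],axis=0),axis=1))
print("ctr",k.mean(0), [np.degrees(np.arctan2(*(k[i]-k[j])[:2][::-1])) for i,j in((0,3),(1,2))],[np.degrees(np.arctan2(*(k[i]-k[j])[:2][::-1]))-90 for i,j in((0,1),(3,2))])
print("rec",pix2w(c,[(307,190)],0.128)); print("ball",pix2w(c,[(268,253)],0.16),"gate",pix2w(c,[(252,258)],.097),"pivot",pix2w(c,[(369,130)],.144),"head",pix2w(c,[(387,213)],.16))
im=cv2.imread("pics/top.png")
a=cv2.resize(im[230:300,220:320],None,fx=6,fy=6,interpolation=cv2.INTER_CUBIC)
cv2.imwrite("pics/c1.png",a)
q=manip.current_q(); T=np.array([.50,.20,.38])
w=viewer.get_calibration("wrist"); Rt=R.from_quat(manip.current_tcp_rot())
print("cam in tool",Rt.inv().apply(w["eye"]-manip.current_tool_pos()))
for d in(-90,-80,0,90,100): print(d,manip.solve_ik(T,quat(np.radians(d))))
E
```

```text
[[ 0.8266  0.2424  0.09  ]
 [ 0.8889 -0.2296  0.09  ]
 [ 0.4795 -0.2857  0.09  ]
 [ 0.4153  0.1838  0.09  ]]
[0.47615495 0.41323642 0.47392489]
ctr [ 0.65255738 -0.02227026  0.09      ] [np.float64(8.113275197389939), np.float64(7.806477919481112)] [np.float64(7.518982893550444), np.float64(7.774747813750196)]
rec [[0.64789089 0.00807663 0.128     ]]
ball [[0.496034  0.0974272 0.16     ]] gate [[0.48608485 0.14180739 0.097     ]] pivot [[ 0.79081731 -0.13986883  0.144     ]] head [[ 0.58951708 -0.17862162  0.16      ]]
cam in tool [ 9.45522343e-05 -7.87747128e-02 -1.58124554e-01]
-90 [-0.55498264  0.15397457  0.14262947  1.63844373 -0.02234098  1.3507668
 -1.97993763]
-80 [-0.53753713  0.15404652  0.12265056  1.63786865 -0.01923667  1.35085609
 -1.80839072]
0 [-0.30577532  0.160144   -0.14293803  1.63014905  0.02326732  1.35296255
 -0.45193799]
90 [-0.13527777  0.17121483 -0.34034611  1.6245373   0.05824767  1.35584049
  1.08734289]
100 [-0.10893571  0.17351514 -0.37116316  1.6236878   0.06412946  1.35642047
  1.25665519]
```

View pics/c1.png

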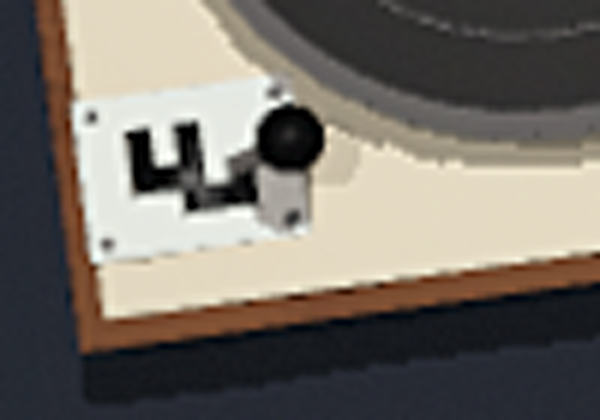

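The crop shows the lever in the 78 slot, with the ball at about (268,253) in the full picture. The gate screws are at (235,249), (265.5,245), (238,271) and (268.5,266). Next I'll look from close by with the wrist camera.

```bash
python3 - <<'E'
from h import *
c=viewer.get_calibration("top")
s=pix2w(c,(np.array([(91,117),(274,92),(107,245),(292,218)])+.5)/6-.5+[220,230],0.095)
print("gate ctr top cam",s.mean(0)); print(s.round(4))
manip.move_pose([.48,.09,.29],quat(np.radians(7.8))); manip.sleep(.3)
w=viewer.get_calibration("wrist"); im=viewer.get_image("wrist"); cv2.imwrite("pics/w1.png",im[...,::-1])
np.save("w1.npy",w,allow_pickle=True); print(manip.current_clock(),manip.current_tool_pos(),manip.current_force())
E
```

```text
gate ctr top cam [0.48716545 0.1435363  0.095     ]
[[0.5078 0.1845 0.095 ]
 [0.5181 0.1099 0.095 ]
 [0.4558 0.1775 0.095 ]
 [0.467  0.1023 0.095 ]]
2.4667 [0.47996866 0.09033861 0.28989386] [-0.21938537 -0.1745362   0.00156245]
```

View pics/w1.png

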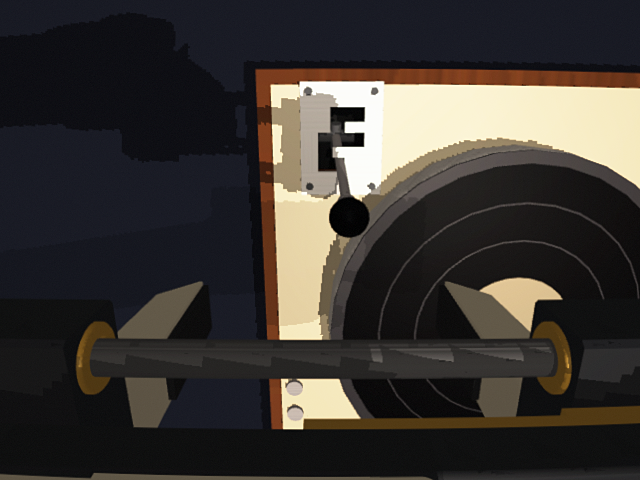

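The wrist view shows the gate screws at about (308,91), (375,91), (309,187) and (371,187). The ball centre is at (349,217), and the stem sits in the 78 slot.

```bash
python3 - <<'E'
from h import *
w=np.load("w1.npy",allow_pickle=True).item()
s=pix2w(w,[(308,91),(375,91),(309,187),(371,187)],0.095); print(s.round(4),s.mean(0))
e=[np.degrees(np.arctan2(*(s[j]-s[i])[:2][::-1])) for i,j in((0,1),(2,3))]; e+=[np.degrees(np.arctan2(*(s[j]-s[i])[:2][::-1]))-90 for i,j in((2,0),(3,1))]; print(e)
yaw=np.radians(7.8)
for name,ctr in(("wrist",s.mean(0)),("top",np.array([.48717,.14354,.095]))):
    Rz=R.from_euler('z',yaw); g=ctr-Rz.apply([.003,0,0])
    print(name,"gate",g)
    for a,c in((.35,.035),(.35,0)):
        b=g+Rz.apply([0.135*np.sin(c),-.135*np.sin(a)*np.cos(c),.135*np.cos(a)*np.cos(c)-.057])
        print(b.round(4),w2pix(w,b),w2pix(viewer.get_calibration("top"),b))
    print(w2pix(w,g+Rz.apply([[.022,.026,0],[.022,.014,0],[.022,0.006,0],[-.016,-.026,0]])))
print("ball meas",pix2w(w,[(349,217)],.165),pix2w(viewer.get_calibration("top"),[(267.9,252.4)],.165))
E
```

```text
[[0.455  0.1781 0.095 ]
 [0.5069 0.1854 0.095 ]
 [0.4655 0.1029 0.095 ]
 [0.5164 0.1099 0.095 ]] [0.48595228 0.14407454 0.095     ]
[np.float64(7.931534521365397), np.float64(7.865397983065565), np.float64(7.9368805758446115), np.float64(7.148999683877534)]
wrist gate [0.48298003 0.1436674  0.095     ]
[0.4939 0.0985 0.1647] [[346.57149975 217.49467622]] [[267.36362517 253.83209972]]
[0.4893 0.0978 0.1648] [[339.60591511 217.55800326]] [[267.63764641 255.86060793]]
[[365.20682487 106.89136711]
 [364.82004887 122.48312327]
 [364.56277673 132.73167309]
 [317.22039043 172.49978718]]
top gate [0.48419776 0.14313285 0.095     ]
[0.4952 0.0979 0.1647] [[348.22654226 218.48957962]] [[267.59839297 253.30446711]]
[0.4905 0.0973 0.1648] [[341.26645412 218.55307654]] [[267.8724232  255.33276481]]
[[366.61949412 107.80706108]
 [366.21996872 123.38291801]
 [365.95422325 133.62088553]
 [318.60504239 173.34527039]]
ball meas [[0.49549176 0.09910391 0.165     ]] [[0.49723388 0.09723293 0.165     ]]
```

```bash
cat >> h.py <<'E'
YAW=np.radians(7.8); RZ=R.from_euler('z',YAW); GATE=np.array([.4836,.1434,.095])
def ball(a,c,g=GATE): return g+RZ.apply([0.135*np.sin(c),-.135*np.sin(a)*np.cos(c),.135*np.cos(a)*np.cos(c)-.057])
E
python3 - <<'E'
from h import *
Q=quat(YAW); b=ball(.35,.035)
manip.move_pose(b+[0,0,.075],Q); manip.servo_line(b-[0,0,.0188],vel=.08)
F0=manip.current_force(); effector.close(f_grip=12); manip.sleep(.2)
print(manip.current_clock(),manip.current_finger_gap(),manip.current_tool_pos()-b,F0,RZ.inv().apply(manip.current_force()-F0))
E
```

```text
5.3417 0.02706315261851829 [ 3.47105602e-04  6.28300935e-05 -1.87150188e-02] [-0.11821325  0.30487571 -0.56051436] [ 3.32590009 -0.45582771 -0.17896182]
```

```bash
python3 - <<'E'
from h import *
wp=[(.35,.02),(.35,-.09),(.35,-.18),(.26,-.18),(.17,-.18),(.08,-.18),(0,-.18)]
D=np.array([0,0,-.0188])
for a,c in wp:
    manip.servo_line(ball(a,c)+D,vel=.04)
    f=RZ.inv().apply(manip.current_force()); print(a,c,f.round(1),round(manip.current_finger_gap(),4),round(manip.current_clock(),2))
    if np.linalg.norm(f)>13: print("STOP");break
E
```

```text
0.35 0.02 [ 3.8  0.2 -2.1] 0.0265 5.59
0.35 -0.09 [ 3.1 -1.6  5.1] 0.0273 6.12
0.35 -0.18 [ 2.5 -1.   4.5] 0.0267 6.57
0.26 -0.18 [ 2.5 -1.2  5. ] 0.027 7.02
0.17 -0.18 [ 2.  -1.6  4. ] 0.0273 7.47
0.08 -0.18 [ 2.8 -0.4  3.2] 0.0269 7.92
0 -0.18 [ 3.1 -0.5  2. ] 0.0273 8.33
```

```bash
python3 - <<'E'
from h import *
wp=[(0,-.09),(0,0),(-.09,0),(-.18,0),(-.27,0),(-.35,0),(-.35,.1),(-.35,.2),(-.35,.26),(-.35,.285)]
D=np.array([0,0,-.0188])
for a,c in wp:
    manip.servo_line(ball(a,c)+D,vel=.04)
    f=RZ.inv().apply(manip.current_force()); print(a,c,f.round(1),round(manip.current_finger_gap(),4),round(manip.current_clock(),2))
    if np.linalg.norm(f)>13: print("STOP");break
E
```

```text
0 -0.09 [1.3 0.9 0.4] 0.027 8.78
0 0 [ 1.2 -0.4 -1.5] 0.0271 9.23
-0.09 0 [ 2.6 -0.1 -0.9] 0.0271 9.68
-0.18 0 [2.7 0.6 0. ] 0.0268 10.13
-0.27 0 [2.6 0.6 1.6] 0.0266 10.58
-0.35 0 [1.7 0.9 3. ] 0.0268 11.0
-0.35 0.1 [1.9 0.5 1. ] 0.0268 11.48
-0.35 0.2 [ 0.6 -1.1 -1. ] 0.0271 11.97
-0.35 0.26 [-0.4 -0.5 -1.5] 0.0268 12.32
-0.35 0.285 [-0.9  0.2 -0.1] 0.0271 12.57
```

```bash
python3 - <<'E'
from h import *
effector.open_jaws(); manip.sleep(.1); p=manip.current_tool_pos()
manip.servo_line(p+[0,0,.08],vel=.2)
manip.move_pose([.48,.09,.29],quat(YAW)); manip.sleep(.2)
w=viewer.get_calibration("wrist"); im=viewer.get_image("wrist")
np.save("w2.npy",w,allow_pickle=True)
for c in(.24,.27,.3): print("ball expect",w2pix(w,ball(-.35,c)))
manip.move_pose([.55,-.19,.30],quat(np.radians(74.8))); manip.sleep(.2)
w=viewer.get_calibration("wrist"); im2=viewer.get_image("wrist"); np.save("w3.npy",w,allow_pickle=True)
cv2.imwrite("pics/w2.png",im[...,::-1]);cv2.imwrite("pics/w3.png",im2[...,::-1])
a=cv2.resize(im[40:260,240:440],None,fx=2,fy=2,interpolation=cv2.INTER_CUBIC); cv2.imwrite("pics/c2.png",a[...,::-1])
print(manip.current_clock(),manip.current_tool_pos())
E
```

```text
ball expect [[394.23613323  77.62581608]]
ball expect [[400.1680879   78.36015956]]
ball expect [[405.96570024  79.16842725]]
16.95 [ 0.550127   -0.18930817  0.30006402]
```

View pics/c2.png

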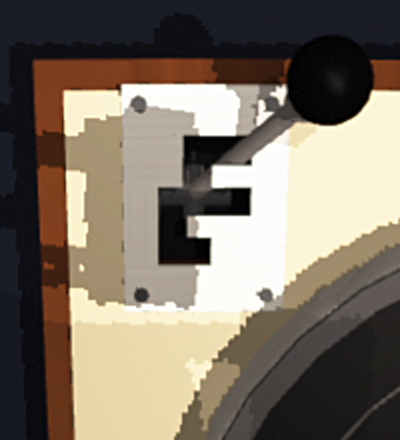

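View pics/w3.png

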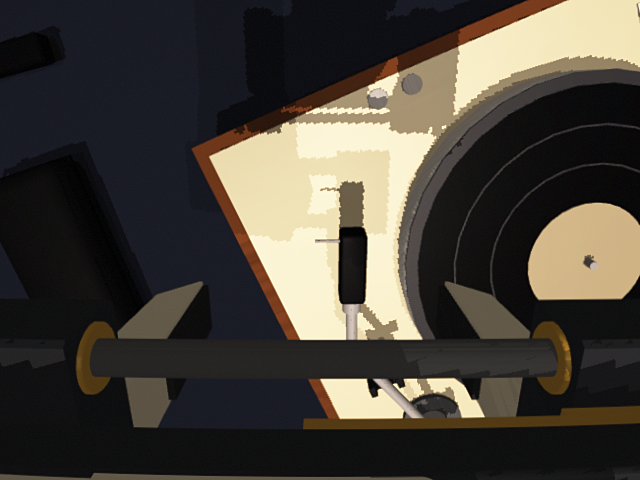

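The lever ball is at (405,80) in the wrist picture, which matches c of about 0.295, so it is home in 33. The headshell is dark, spanning columns 340–367 and rows 228–303, with a finger lift to its left at row 240. Next I'll compare it with the model.

```bash
python3 - <<'E'
from h import *
w=np.load("w3.npy",allow_pickle=True).item(); t=viewer.get_calibration("top")
print("rec wrist spindle top",pix2w(w,[(587,262)],.140), "eye",w["eye"])
im=cv2.imread("pics/top.png")
# record centre via ellipse of label in the top view
hsv=cv2.cvtColor(im,cv2.COLOR_BGR2HSV); m=np.zeros(im.shape[:2],np.uint8); m[165:215,280:335]=(im[165:215,280:335].max(2)>100)*255
M=cv2.moments(m,True); uv=(M["m10"]/M["m00"],M["m01"]/M["m00"]); rec=pix2w(t,[uv],.128)[0]; print("rec top",uv,rec)
for rec in(rec,):
  n=rec+RZ.apply([.13-.23,-.171,0])
  rot=R.from_euler('z',np.radians(157)+YAW)
  for zn in(.128,.135,.142):
    n[2]=zn
    box=[n+rot.apply([x,y,z]) for z in(.027,.005) for x in(.010,-.046) for y in(.01,-.01)]
    print(zn,"top c",(n+rot.apply([-.018,0,.027])).round(4)); print(w2pix(w,box).round(0).tolist()); print(w2pix(t,box).mean(0))
g=cv2.imread("pics/w3.png").max(2)
for r in(245,265,290): print(r,np.where(g[r,325:385]<60)[0][[0,-1]]+325)
print(np.where(g[180:330,353]<60)[0][[0,-1]]+180)
print(g[215:235,353].tolist(),g[295:310,353].tolist())
b=im.max(2)[195:232,375:400]; ys,xs=np.where(b<60); print("top-view dark centroid",xs.mean()+375,ys.mean()+195,len(xs),xs.min()+375,xs.max()+375,ys.min()+195,ys.max()+195)
E
```

```text
rec wrist spindle top [[0.6438538  0.00563131 0.14      ]] eye [ 0.47422797 -0.16831727  0.45816495]
rec top (306.1621621621622, 189.30583214793742) [0.64956402 0.01008301 0.128     ]
0.128 top c [ 0.5911 -0.1776  0.155 ]
[[339.0, 230.0], [366.0, 230.0], [338.0, 300.0], [364.0, 300.0], [338.0, 222.0], [363.0, 222.0], [337.0, 288.0], [361.0, 288.0]]
[385.67789734 213.1079813 ]
0.135 top c [ 0.5911 -0.1776  0.162 ]
[[339.0, 233.0], [367.0, 233.0], [338.0, 304.0], [364.0, 304.0], [338.0, 225.0], [364.0, 225.0], [337.0, 292.0], [362.0, 292.0]]
[386.06182426 212.78073659]
0.142 top c [ 0.5911 -0.1776  0.169 ]
[[339.0, 235.0], [368.0, 235.0], [338.0, 308.0], [365.0, 308.0], [338.0, 227.0], [365.0, 227.0], [337.0, 295.0], [363.0, 295.0]]
[386.44993847 212.44991489]
245 [339 366]
265 [339 365]
290 [339 364]
[227 303]
[106, 107, 106, 107, 107, 107, 106, 107, 107, 109, 109, 68, 18, 2, 0, 4, 5, 4, 3, 7] [22, 22, 20, 23, 21, 19, 22, 9, 28, 157, 212, 212, 210, 207, 208]
top-view dark centroid 386.0487804878049 212.3560975609756 205 380 392 200 224
```

```bash
cat >> h.py <<'E'
REC=np.array([.6496,.0101,.128]); PIV=REC+RZ.apply([.13,-.171,.016])
from scipy.optimize import brentq
def needle_r(phi):  # phi: inward swing from rest, deck axes
    return np.hypot(.13-.23*np.cos(phi), -.171+.23*np.sin(phi))
PHI=brentq(lambda p:needle_r(p)-.1450,0,.6)
P0=np.array([.5911,-.1776,.1435]); J=np.radians(74.8)
def hand(phi,up): # tool pose after swinging arm by phi inward (world yaw -phi) and lifting needle by up
    ax=RZ.apply([0,1,0]); pitch=R.from_rotvec(ax*up/.23)   # +y rotation lifts the -x side
    G=R.from_euler('z',-phi)*pitch
    return PIV+G.apply(P0-PIV),(G*R.from_quat(quat(J))).as_quat()
E
python3 - <<'E'
from h import *
print("phi",PHI,"PIV",PIV,hand(0,.024)[0],hand(PHI,.024)[0],hand(PHI,-.005)[0], [manip.solve_ik(*hand(p,u)) is not None for p,u in((0,.024),(PHI,.024),(PHI,-.005))])
manip.move_pose(P0+[0,0,.07],quat(J)); manip.servo_line(P0,vel=.1)
F0=manip.current_force(); effector.close(f_grip=8); manip.sleep(.2)
print(manip.current_finger_gap(),manip.current_force()-F0,manip.current_clock())
for u in(.008,.016,.024):
    p,q=hand(0,u); manip.servo_line(p,q,vel=.03); print(u,(manip.current_force()-F0).round(2),manip.current_finger_gap())
w=viewer.get_calibration("wrist"); im=viewer.get_image("wrist"); cv2.imwrite("pics/w4.png",im[...,::-1])
print(manip.current_clock())
E
```

```text
phi 0.2600646945353018 PIV [ 0.80160458 -0.14167486  0.144     ] [ 0.59219858 -0.17744951  0.16573355] [ 0.590041   -0.12239923  0.16573355] [ 0.58900149 -0.12226974  0.13886065] [True, True, True]
0.02018214205622471 [ 0.64740034 -0.30136169 -0.04174868] 19.5833
0.008 [ 0.23  0.39 -1.84] 0.02013313570918694
0.016 [-0.13  0.48 -1.39] 0.019873768431270335
0.024 [-0.37  0.63  0.51] 0.02005623941255863
20.8333
```

View pics/w4.png

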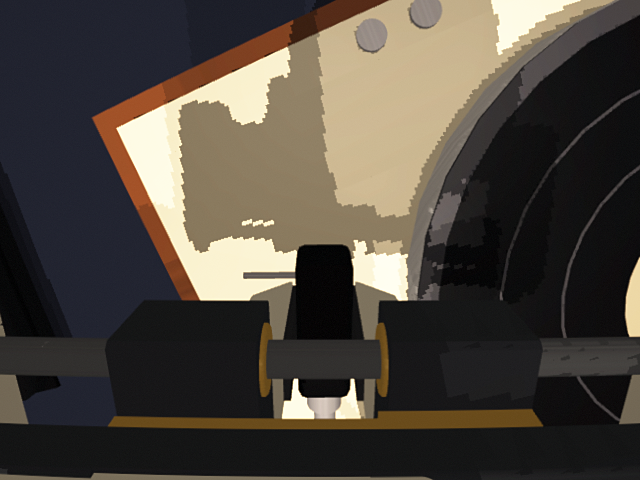

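The headshell is centred between the pads, with columns 297–352, and it is lifted. Now I swing it inward along the arc and lower it part way.

```bash
python3 - <<'E'
from h import *
for s in(.25,.5,.75,1):
    p,q=hand(PHI*s,.024); manip.servo_line(p,q,vel=.05); print(s,manip.current_force().round(2))
for u in(.012,.004,-.003):
    p,q=hand(PHI,u); manip.servo_line(p,q,vel=.02); print(u,manip.current_force().round(2),manip.current_finger_gap())
manip.sleep(.2)
w=viewer.get_calibration("wrist"); im=viewer.get_image("wrist")
for z in (.128,):
    ang=np.radians(np.arange(150,260,1))
    for r,col in((.151,(255,0,0)),(.141,(0,255,0))):
        uv=w2pix(w,REC+np.c_[r*np.cos(ang),r*np.sin(ang),0*ang])
        for a in uv[::2]: cv2.circle(im,(int(a[0]),int(a[1])),1,col,-1)
n=REC+RZ.apply([.13-.23*np.cos(PHI),-.171+.23*np.sin(PHI),.007]); print("needle pix",w2pix(w,n),w2pix(w,n-[0,0,.007]))
cv2.imwrite("pics/w5.png",im[...,::-1]); cv2.imwrite("pics/s5.png",viewer.get_image("scene")[...,::-1]);print(manip.current_clock())
E
```

```text
0.25 [-0.15 -1.11 -0.12]
0.5 [0.08 0.66 0.02]
0.75 [-0.41  1.16 -0.  ]
1 [-0.98  0.36 -0.18]
0.012 [-1.06  0.01 -0.01] 0.020100126017644115
0.004 [ 0.36  0.04 -1.02] 0.019975624354060514
-0.003 [ 0.07 -0.47 -0.77] 0.019999486022781024
needle pix [[322.84184372 262.48527116]] [[322.75405728 256.49137783]]
24.5417
```

View pics/w5.png

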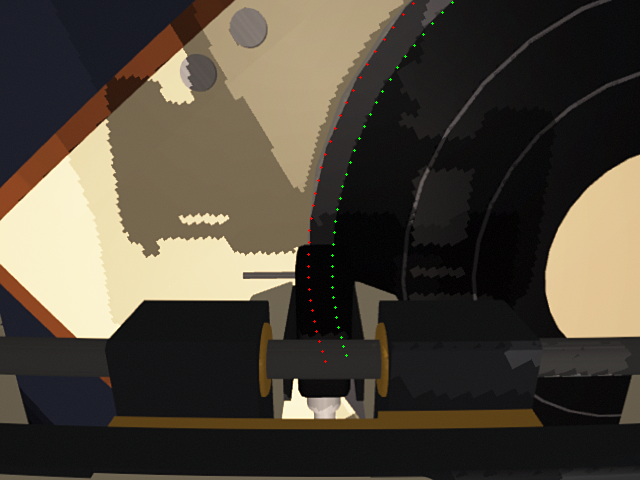

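The projected 141/151 mm circles fall on the run-in band. The predicted needle column (323) lies between them (309–332), so I lower 2 mm more and release.

```bash
python3 - <<'E'
from h import *
p,q=hand(PHI,-.005); manip.servo_line(p,q,vel=.015); print(manip.current_force().round(2)); manip.sleep(.2)
effector.open_jaws(); manip.sleep(1.5)
p=manip.current_tool_pos(); manip.servo_line(p+[0,0,.03],vel=.06); manip.servo_line(p+[0,0,.17],vel=.15)
manip.sleep(.3)
w=viewer.get_calibration("wrist"); im=viewer.get_image("wrist")
np.save("w6.npy",w,allow_pickle=True); cv2.imwrite("pics/w6raw.png",im[...,::-1])
ang=np.radians(np.arange(150,260,1))
for r,col in((.151,(255,0,0)),(.141,(0,255,0))):
    for a in w2pix(w,REC+np.c_[r*np.cos(ang),r*np.sin(ang),0*ang]): cv2.circle(im,(int(a[0]),int(a[1])),1,col,-1)
rot=R.from_euler('z',np.radians(157)+YAW-PHI)
n=REC+RZ.apply([.13-.23*np.cos(PHI),-.171+.23*np.sin(PHI),0])
for x in(.010,-.046):
    for y in(.01,-.01):
        a=w2pix(w,n+rot.apply([x,y,.027]))[0]; cv2.circle(im,(int(a[0]),int(a[1])),2,(255,0,255),-1)
t=viewer.get_image("top"); cv2.imwrite("pics/t6.png",t[...,::-1])
cv2.imwrite("pics/w6.png",im[...,::-1]); print(manip.current_clock(),manip.current_force())
E
```

```text
[-0.31 -0.22 -0.81]
29.8667 [-0.15093463 -1.11785162  0.27610908]
```

View pics/w6.png

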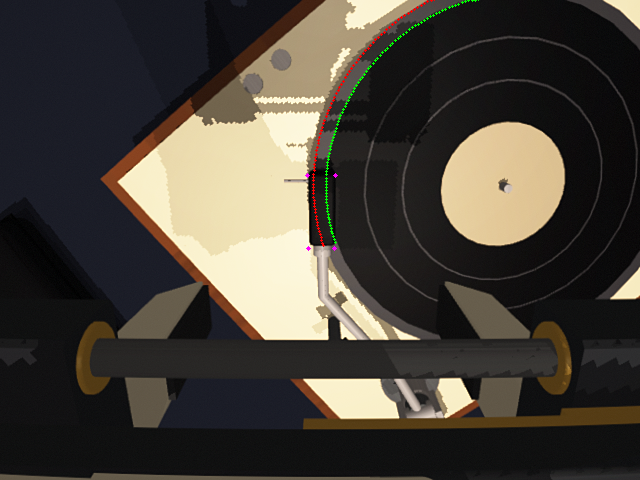

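```bash
python3 - <<'E'
from h import *
im=cv2.imread("pics/w6raw.png"); w=np.load("w6.npy",allow_pickle=True).item()
# record centre from label ellipse in this view
m=np.zeros(im.shape[:2],np.uint8); m[110:255,430:575]=(im[110:255,430:575].max(2)>90)*255
cs=max(cv2.findContours(m,0,1)[0],key=cv2.contourArea)
q=pix2w(w,cs[:,0].astype(float),.128)[:,:2]; (cx,cy),r=cv2.minEnclosingCircle(q.astype(np.float32)); print("label ctr",cx,cy,r,"REC",REC)
g=im.max(2)
for r0 in(195,215,235): print(r0,g[r0,300:345].tolist())
a=cv2.resize(im[60:260,270:400],None,fx=3,fy=3,interpolation=cv2.INTER_CUBIC)
b=cv2.resize(cv2.imread("pics/t6.png")[110:300,200:440],None,fx=1.75,fy=1.75,interpolation=cv2.INTER_CUBIC)
o=np.zeros((600,800,3),np.uint8); o[:600,:390]=a; o[:b.shape[0],390:390+b.shape[1]]=b[:,:410]; cv2.imwrite("pics/c6.png",o)
E
```

```text
label ctr 0.6492576599121094 0.01134027261286974 0.05094620957970619 REC [0.6496 0.0101 0.128 ]
195 [243, 242, 242, 242, 243, 246, 247, 122, 66, 9, 7, 18, 24, 27, 32, 31, 34, 33, 32, 33, 33, 33, 34, 30, 32, 34, 33, 35, 34, 34, 36, 35, 25, 16, 10, 18, 42, 40, 39, 37, 31, 30, 32, 33, 32]
215 [244, 243, 243, 244, 244, 243, 245, 251, 255, 63, 0, 15, 23, 25, 28, 26, 28, 31, 31, 33, 34, 32, 34, 34, 32, 33, 34, 36, 36, 34, 35, 36, 24, 13, 8, 25, 42, 41, 41, 38, 33, 34, 32, 33, 34]
235 [253, 253, 253, 253, 253, 253, 254, 255, 255, 98, 0, 11, 24, 29, 28, 32, 31, 34, 32, 32, 32, 33, 35, 32, 34, 35, 35, 36, 36, 38, 38, 38, 25, 15, 7, 23, 34, 34, 32, 34, 33, 33, 32, 33, 34]
```

View pics/c6.png

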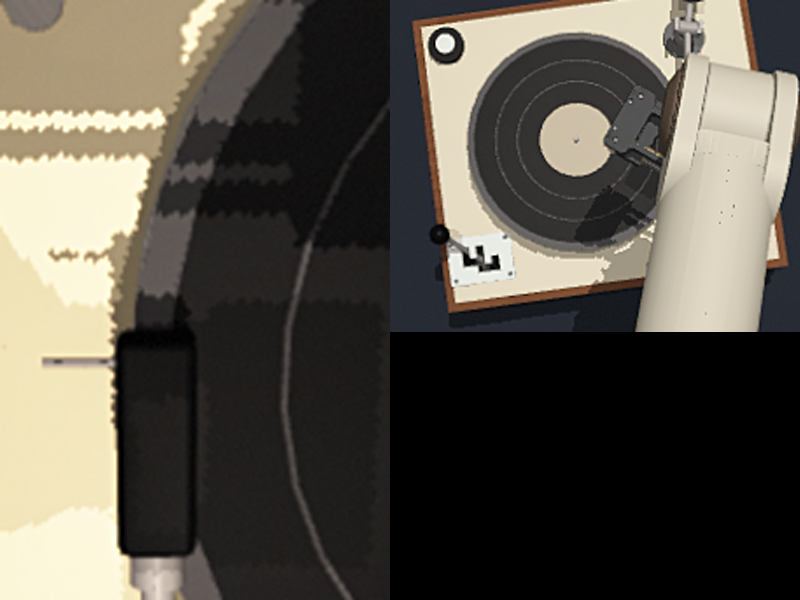

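```bash
python3 - <<'E'
from bench import manip
manip.hand_in(); print(manip.current_clock())
E
```

```text
the job is handed in; nothing more can be done
the job is handed in; nothing more can be done
```

I moved the speed lever from 78 through the gate into the 33 slot and set the needle down on the record's run-in band. The job is handed in at about 30 s of the 54 s; the system gives no verdict.

- **Lever:** the wrist force stayed under about 6 N all the way through the gate. After release, the wrist camera showed the ball where it should be for lever_along ≈ -0.35 and lever_across ≈ 0.295, which is fully home. A last top view still shows it in 33.
- **Tonearm:** I lifted the headshell 24 mm off its rest, swung it along its arc, and let it go an estimated 5 mm above the record to sink by itself. The last wrist picture shows the headshell over the grey run-in band. It matches the outline predicted for a needle resting about 145 mm from the centre to within a pixel or two.
- **Surroundings:** the fingers were about 17 cm clear of the record when I handed in. Wrist force never rose much outside the planned contacts and I planned no contact near the loose items. I did not compare their positions in a picture afterwards.

**Disagreements:** the record centre differed by about 1 mm between the top and wrist pictures. An early rough reading of the spindle was about 6–7 mm off, and I did not use it. Needle contact with the record is inferred from the headshell's apparent height, not measured directly.

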